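Lens barrel into the vee jig, pressed home against its end stop

TASK

Get the bare brass lens barrel ready for me to deburr its near end. First take the aluminium stop plate out of the wooden kit tray, slide it down into the slot at the far end of the vee jig until it is fully home, and let go of it; then lay the brass barrel in the jig's vee, its far end right up against the stop plate, and press it firmly down onto both vee faces. Finish while still holding the barrel pressed down in the vee, and leave the black barrel, the deburring tool beside the jig and the roll of tape alone.

Things in the scene. Friction and masses are not known exactly. Their poses are not given: they have to be found in the camera images.
- stop_plate_mid (a point): Centre of the stop plate: a loose flat aluminium plate, 8 mm thick (its x), 60 mm wide (its y), 78 mm tall (its z, up), about 0.1 kg, lower edges chamfered, both faces and both ways round alike. It starts standing upright in the storage slot of the kit tray, 18 mm deep in the slot, so the upper 60 mm stand free to be gripped across the 8 mm thickness; this point is 39 mm above its lower edge and 39 mm below its top edge.
- brass_barrel_mid (a point): Centre of the brass lens barrel, on its axis: a loose bare brass tube, 36 mm outside diameter, 130 mm long along its x, about 0.28 kg, both ends alike. It starts lying level in one of the kit tray's two pairs of notches, axis 44 mm above the worktop; the notched rails carry it 39 to 53 mm either side of its middle, and the middle 78 mm lie free above the tray's 12 mm thick base board.
- black_barrel_mid (a point): Centre of the black finished lens barrel, of the same size and shape as the brass one, lying in the kit tray's other pair of notches (72 mm away, which notches are whose varies). Not to be disturbed.
- kit_tray: Wooden kit tray, fixed; origin on the worktop. Barrels lie along its x at y = -40 and +32 mm, the stop plate stands at y = +86 mm with its thickness along the tray's y. Base board 150 x 174 x 12 mm (y from -68 to +106 mm), rail tops 36 mm and slot walls 30 mm above the worktop.
- jig: Steel vee jig on a grey base, fixed to the bench; origin on the worktop below the middle of the vee. Its x runs along the vee towards the end stop slot (the far end, away from the robot), z up. Base 172 x 84 x 12 mm (x from -81 to +91 mm). Two 66 mm wide vee rests, 20 mm long, stand at x = -56..-36 and +36..+56 mm, tops 45 mm above the worktop; between them 72 mm are open down to the base, so that fingers fit beside the barrel's middle.
- vee_left: The two vee faces on the jig's +y side (one on each rest), sloping at 45 degrees; origin and axes as the jig's.
- vee_right: The two vee faces on the jig's -y side (one on each rest), sloping at 45 degrees; origin and axes as the jig's.
- jig_seat (a point): Where the barrel's centre lies when it is seated in the vee and up against the stop plate: 50 mm above the worktop, on the jig's middle; axes as the jig's.
- jig_slot (a point): Middle of the floor of the stop plate's slot, 12 mm above the worktop and 69 mm along +x from the jig's middle; axes as the jig's. The slot takes the plate with its thickness along the jig's x: 9.8 mm wide (x), 62 mm long (y), open upward with chamfered mouths; near wall's top 28 mm, far wall's top 40 mm, end walls' tops 28 mm above the worktop. Fully home the plate's centre is 39 mm above this point.
- deburring_tool: Deburring tool with a blue handle, 155 x 21 x 16 mm, lying loose to the left of the jig. Not to be disturbed.
- tape_roll: Roll of black tape, 62 mm across, 19 mm high, lying flat and loose behind the jig and the kit tray. Not to be disturbed.
There are look-alikes about, which are no part of the job. Of the things like the part that bears stop_plate_mid, leave any that is orange; of the rest the larger one is meant.

How it is judged (in metres and radians):
On the way, in this order (a step that is already met when the one before it is completed fails the run):
1. the stop plate stands fully home in the jig's slot and has been let go (x of stop_plate_mid in the frame of jig_slot between -0.003 and 0.003 m and y of stop_plate_mid in the frame of jig_slot between -0.003 and 0.003 m and z of stop_plate_mid in the frame of jig_slot between 0.036 and 0.042 m and angle between the x axis of stop_plate_mid and the x axis of jig, either way round below 0.09 rad and contact force between the fingers and stop_plate below 0.1 N), for 0.2 s.
2. the brass barrel lies in the vee, its far end up against the stop plate (x of stop_plate_mid in the frame of jig_slot between -0.003 and 0.003 m and y of stop_plate_mid in the frame of jig_slot between -0.003 and 0.003 m and z of stop_plate_mid in the frame of jig_slot between 0.036 and 0.042 m and angle between the x axis of stop_plate_mid and the x axis of jig, either way round below 0.09 rad and x of brass_barrel_mid in the frame of jig_seat between -0.003 and 0.004 m and y of brass_barrel_mid in the frame of jig_seat between -0.0025 and 0.0025 m and z of brass_barrel_mid in the frame of jig_seat between -0.003 and 0.002 m and angle between the x axis of brass_barrel_mid and the x axis of jig, either way round below 0.04 rad), for 0.2 s.
At the end, for the whole second after the job is handed in: Plate home in the slot (centre within 3 mm, square within 0.09 rad) and let go. Barrel centre within 3 mm of the seat along the vee, 2.5 mm across, 3 mm in height, axis within 0.04 rad, at rest. Robot still holds it (over 2 N), pressed so that left and right vee faces each carry over 5 N (all of step 2 and contact force between each of vee_left, vee_right and brass_barrel above 5 N and contact force between the fingers and brass_barrel above 2 N and contact force between the fingers and stop_plate below 0.1 N and linear speed of brass_barrel below 0.01 m/s); the arm keeps its last pose, push and grip.
It fails at once if the black barrel was disturbed (moved more than 20 mm) (distance of black_barrel_mid from where it was at the start of the episode above 0.02 m).
It fails at once if the deburring tool was disturbed (moved more than 20 mm) (distance of deburring_tool from where it was at the start of the episode above 0.02 m).
It fails at once if the roll of tape was disturbed (moved more than 20 mm) (distance of tape_roll from where it was at the start of the episode above 0.02 m).
It also fails if it takes over 64 s, if anything falls off the work surface, if the arm or the gripper's body presses on something with over 40 N, if the wrist force passes 120 N, or if a joint passes its speed limit or range.

ROBOT

A 6-joint arm with a two-finger parallel gripper is mounted at the origin on a cart in front of the work surface, level with it; the furniture and walls round the work are solid. World frame = base frame: x ahead of the robot, y to its left, z up, the work surface at z = 0. Lengths are in m, angles in degrees, forces in N, time in s.
With the tool pointing down it reaches from about 0.25 to 0.725 m from the base axis. Payload 9.7 kg.
Tool frame: the origin (TCP) lies on the centre line of the jaws, within the pads' length; the fingertips stand tip_reach ahead of it and the grasp point (between the pads) lies 2 mm behind it (tip_reach is the distance from the TCP to the fingertips, in m); z points along the fingers, y is the direction in which the jaws open and shut (so a half turn about z gives the same grasp; the last joint's range is limited). The gripper opens to 85 mm and grips with 20 to 120 N. Pads are 22 mm wide; open, the fingers measure 114 mm over their backs; the gripper's body (76 mm by 85 mm) begins 54 mm behind the grasp point. The pads swing forward as they close: fully open they stand 13 mm farther back than shut.
Start: joints at [-73.167, 4.979, 10.078, 95.1, 0, 90], TCP at [0.159, -0.526, 0.248] pointing down, gripper open.
Joint ranges: [-179.16, 179.16], [-48.56, 103.87], [-65.8, 70.77], [-126.05, 130.52], [-82.76, 87.17], [-180, 180]. Speed limits (degrees/s): [127.2, 127.2, 147.25, 180, 180, 180].

INTERFACE

Orientations are given as [roll, pitch, yaw] about the fixed x, y, z axes, in that order (R = Rz(yaw) Ry(pitch) Rx(roll)).
In Python, from workcell import get_obs, camera, calibration, job_done, tip_reach gives the robot as it stands.
- The arm moves only by the tool apply_moves, never from a script. Its argument "rows" is a list of rows, each a list of 7 numbers: the shift along the world's x, y, z in mm, then the turn, a rotation vector about the world's x, y, z in degrees, then the closure, from 0 (fully open) to 1 (shut). A call has 1 to 20 rows; each row shifts and turns the commanded pose from where the row before left it; what a row does not reach is not made up. A row lasts 1/8 s, in which the tool goes at most 62.5 mm and 10.7 degrees, less where a joint would pass 70% of its speed; a pose out of reach is approached as far as the arm can. A call with a gripper value outside its range is refused whole. The fingers move at their own pace and stop on an object; "grip_force" is the grip in N (left out, the last holds). Time passes only in rows, so rows that do not move let the fingers close. It gives the time, the measured TCP pose, the force and the opening at its end, in the units of the state.
- get_obs(): the state, without advancing time (a new reading comes with each control period).
- camera(name): name is "side" or "top" or "wrist"; returns the picture (400x640x3 uint8, red, green, blue); there is no depth.
- calibration(name): a dict with "intrinsics" (3x3 intrinsics, pixels), "T" (4x4, takes a point from camera to world coordinates); the wrist camera has in their place "mount" (4x4, takes a point from camera to tool coordinates, whose origin is the TCP and whose axes are the flange's). Camera axes: x right, y down, z forward; pixel columns grow to the right and rows downward; lengths in m; the calibration is good to about 2 mm. A picture is of the moment at which its call begins: read the wrist's pose just before it. calibration takes no time and is no camera call.
- job_done(): hands the job in, once; it reports no verdict.
The state is a dict: "time": time; "q": joint angles; "qd": joint speeds; "joint_efforts": joint torques, N m; "ee_pos": TCP position; "tcp_rot": TCP orientation; "wrist_force": force on the tool from outside, world axes, zero at the start; "torque": the same for the moment, N m; "opening": finger opening in m.
Only numpy, scipy, OpenCV 4.12 (cv2) and the standard library are available. Lean on these libraries where they do the work, as an engineer would, in place of code of your own. Each camera call takes 0.05 s, during which the arm holds its last target.

## Working session

There is one attempt and no reset: what is moved stays moved. The work goes in short steps, Python scripts to look and compute and a tool call to move; the robot and the scene stay as the last step left them, time stands still between calls to the robot, and variables do not carry over. Pictures are saved under pics/ and viewed, and the job is handed in when it is done.

Besides the shell and the picture viewer there is one more tool, called after "Call:" in YAML: its name, and indented under it one key for each argument. apply_moves: Moves the arm, as the interface text tells. Its arguments: {"type":"object","properties":{"rows":{"type":"array","items":{"type":"array","items":{"type":"number"}}},"grip_force":{"type":"number"}},"required":["rows"]}

```bash
ls; mkdir -p pics
python3 - <<'E'
from workcell import *
import cv2
print(get_obs()); print(tip_reach)
for n in ["side","top","wrist"]:
    im=camera(n); cv2.imwrite(f"pics/{n}0.png",im[:,:,::-1]); print(n,calibration(n))
E
```

```text
pics
{'time': 0.0, 'q': array([-7.31672015e+01,  5.01083248e+00,  1.00338615e+01,  9.51012678e+01,
       -5.21543402e-04,  9.00006366e+01]), 'qd': array([ 0.00974845, -0.08894779, -0.08877063,  0.01761084, -0.00969538,
       -0.07510657]), 'joint_efforts': array([ 1.12151567e-03, -5.20392573e+01,  4.64800072e+01,  1.63774652e-02,
       -1.08613360e-04,  2.06911454e-05]), 'ee_pos': array([ 0.15920197, -0.52622196,  0.24758033]), 'tcp_rot': array([-1.79921761e+02,  5.22412209e-04,  1.68321626e+01]), 'wrist_force': array([ 0.64012148, -0.53670141,  0.22418734]), 'torque': array([0.01920436, 0.00275925, 0.01349872]), 'opening': 0.08552763941131686}
0.017
side {'intrinsics': array([[484.69409172,   0.        , 316.52414698],
       [  0.        , 484.69409172, 194.96058088],
       [  0.        ,   0.        ,   1.        ]]), 'T': array([[-0.99812583, -0.02528962,  0.05572489,  0.59595255],
       [-0.0585647 ,  0.65886295, -0.74997986,  0.48074861],
       [-0.01774836, -0.75183778, -0.65910921,  0.66918375],
       [ 0.        ,  0.        ,  0.        ,  1.        ]])}
top {'intrin
[... 239 characters left out ...]
99997051,  0.00732785,  0.00230025, -0.17713435],
       [-0.00364876, -0.18971329, -0.98183275,  0.89739208],
       [ 0.        ,  0.        ,  0.        ,  1.        ]])}
wrist {'intrinsics': array([[337.27505444,   0.        , 319.19548319],
       [  0.        , 337.27505444, 195.69465927],
       [  0.        ,   0.        ,   1.        ]]), 'mount': array([[ 6.74394613e-04, -9.46171186e-01, -3.23665926e-01,
         8.25598347e-02],
       [ 9.99999767e-01,  6.03106036e-04,  3.20555530e-04,
         4.26371227e-04],
       [-1.08095533e-04, -3.23666067e-01,  9.46171372e-01,
        -1.25799497e-01],
       [ 0.00000000e+00,  0.00000000e+00,  0.00000000e+00,
         1.00000000e+00]])}
```

View pics/top0.png

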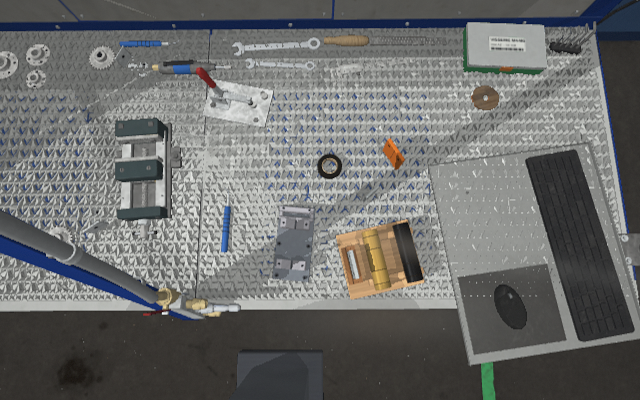

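View pics/side0.png

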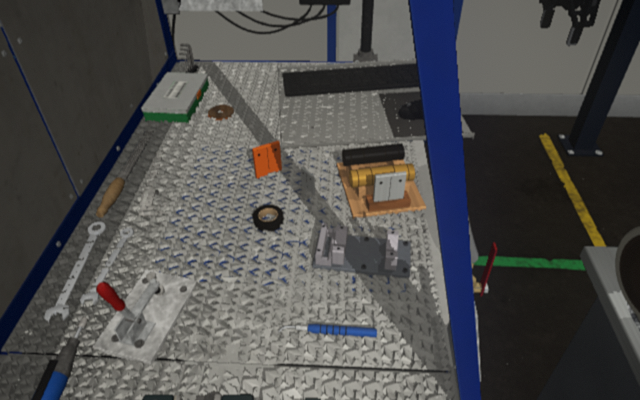

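View pics/wrist0.png

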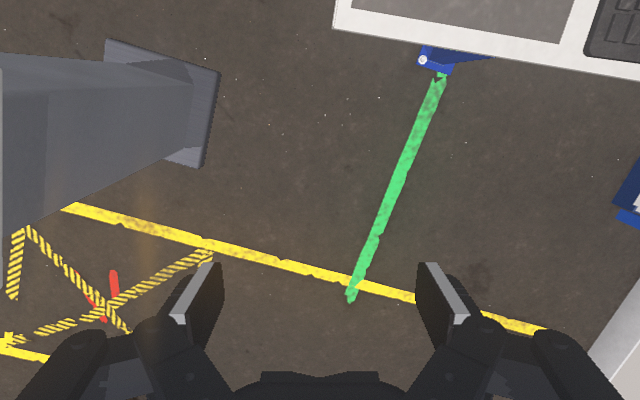

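```bash
cat > h.py <<'E'
from workcell import *
import numpy as np, cv2
def ray(n,u,v,z):
    c=calibration(n);K=c["intrinsics"];T=c["T"]
    d=T[:3,:3]@np.linalg.inv(K)@np.array([u,v,1.]);o=T[:3,3]
    return o+d*(z-o[2])/d[2]
def proj(n,p,T=None):
    c=calibration(n);K=c["intrinsics"];T=c["T"] if T is None else T
    q=np.linalg.inv(T)@np.append(p,1);q=K@q[:3];return q[:2]/q[2]
def crop(im,x0,y0,x1,y1,s,name):
    cv2.imwrite("pics/"+name,cv2.resize(im[y0:y1,x0:x1],None,fx=s,fy=s,interpolation=cv2.INTER_CUBIC))
E
python3 - <<'E'
from h import *
t=cv2.imread("pics/top0.png");s=cv2.imread("pics/side0.png")
crop(t,260,130,440,310,4,"tc.png") if 0 else crop(t,265,195,435,305,4.7,"tc.png")
crop(s,300,135,440,285,4,"sc.png")
E
```

```text
(no output)
```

View pics/tc.png

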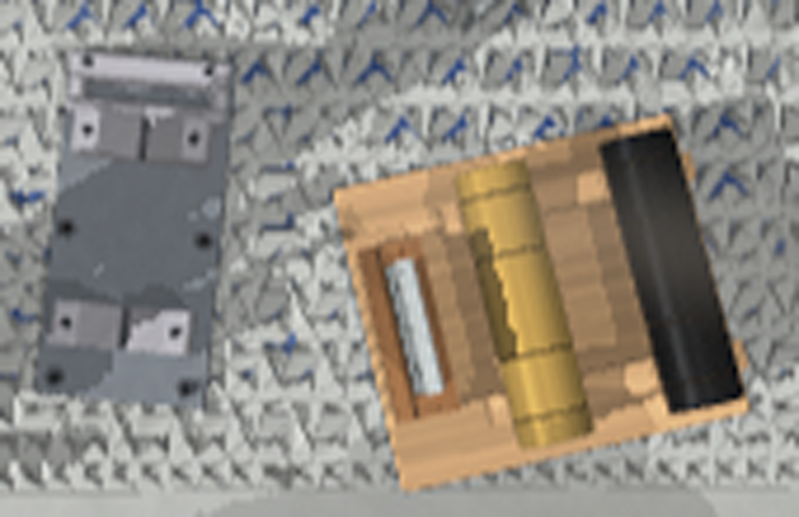

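View pics/sc.png

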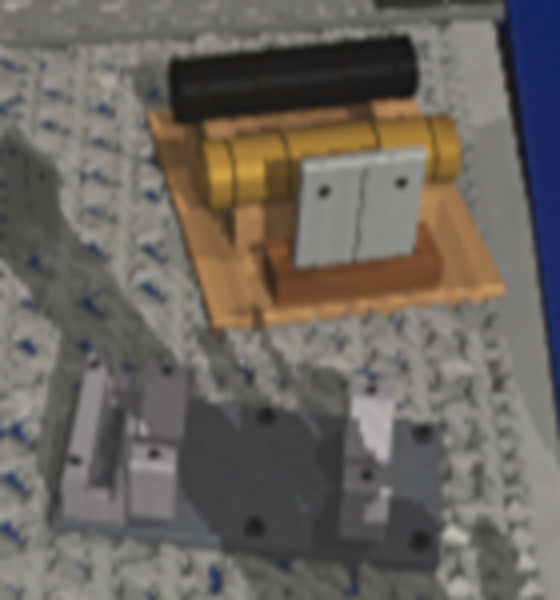

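Run:
```python
from h import *
f=lambda x,y:(265+x/4.7-.4,195+y/4.7-.4)
g=lambda x,y:(300+x/4-.4,135+y/4-.4)
for p in [(388,262),(410,258),(442,392),(422,400)]: print("plate top",ray("top",*f(*p),.09)[:2])
for p in [(300,160),(423,147)]: print("plate side",ray("side",*g(*p),.09)[:2])
for p in [(68,50),(232,52),(207,408),(37,392)]: print("jig",ray("top",*f(*p),.012)[:2])
for p in [(60,523),(440,568),(440,430)]: print("jig s",ray("side",*g(*p),.012)[:2])
for p in [(335,187),(672,115),(748,405),(405,488)]: print("tray",ray("top",*f(*p),.012)[:2])
for p in [(210,326),(505,292)]: print("tray s",ray("side",*g(*p),.012)[:2])
for p in [(493,168),(555,440)]: print("brass ax",ray("top",*f(*p),.055)[:2])
o=get_obs();print(o['q'],o['time'])
```

```text
plate top [ 0.53548108 -0.23258026]
plate top [ 0.53719345 -0.24247983]
plate top [ 0.47823651 -0.25528086]
plate top [ 0.47483366 -0.24635695]
plate side [ 0.53817907 -0.2410302 ]
plate side [ 0.47936254 -0.25307461]
jig [ 0.64710417 -0.07914651]
jig [ 0.64547103 -0.1616612 ]
jig [ 0.47046441 -0.14886114]
jig [ 0.47861009 -0.06636552]
jig s [ 0.64387072 -0.07877635]
jig s [ 0.47919395 -0.06076105]
jig s [ 0.47230829 -0.14204956]
tray [ 0.5771533 -0.2124364]
tray [ 0.61191735 -0.38111306]
tray [ 0.4701339  -0.41069831]
tray [ 0.43226094 -0.24388795]
tray s [ 0.57828194 -0.20709504]
tray s [ 0.43224505 -0.23735806]
brass ax [ 0.58127473 -0.28546361]
brass ax [ 0.45588559 -0.309944  ]
[-7.31689751e+01  5.00275095e+00  1.00463463e+01  9.50992382e+01
  1.77805129e-03  9.00028152e+01] 0.15
```

Call:
apply_moves:
  rows:
    - [35,28,0,0,0,-0.45,0]
    - [35,28,0,0,0,-0.45,0]
    - [35,28,0,0,0,-0.45,0]
    - [35,28,0,0,0,-0.45,0]
    - [35,28,0,0,0,-0.45,0]
    - [35,28,0,0,0,-0.45,0]
    - [35,28,0,0,0,-0.45,0]
    - [35,28,0,0,0,-0.45,0]
    - [35,28,0,0,0,-0.45,0]
    - [33,27,0,0,0,-0.45,0]
    - [0,0,0,0,0,0,0]
    - [0,0,0,0,0,0,0]
  grip_force: 50

```text
time: 1.65
ee_pos: [0.507, -0.2475, 0.248]
tcp_rot: [-180.0, 0.0, 12.4]
wrist_force: [-1.1, 0.4, 0.2]
opening: 0.0857
```

```bash
cat >> h.py <<'E'
from scipy.spatial.transform import Rotation as Ro
def wT(o=None):
    o=o or get_obs();T=np.eye(4);T[:3,:3]=Ro.from_euler('xyz',o['tcp_rot'],degrees=True).as_matrix();T[:3,3]=o['ee_pos']
    return T@calibration("wrist")["mount"]
def wray(T,u,v,z):
    K=calibration("wrist")["intrinsics"];d=T[:3,:3]@np.linalg.inv(K)@np.array([u,v,1.]);o=T[:3,3]
    return o+d*(z-o[2])/d[2]
E
python3 - <<'E'
from h import *
o=get_obs();T=wT(o);im=camera("wrist")[:,:,::-1];cv2.imwrite("pics/w1.png",im);np.save("w1.npy",T)
print(o['time'],o['ee_pos'],o['tcp_rot'],o['q'])
E
```

```text
1.65 [ 0.50703741 -0.24746739  0.2479988 ] [-1.79984340e+02  4.06121264e-02  1.23643694e+01] [-2.60092560e+01  6.99602069e+00  1.22356282e+01  9.52811683e+01
 -1.29340611e-02  1.41626385e+02]
```

View pics/w1.png

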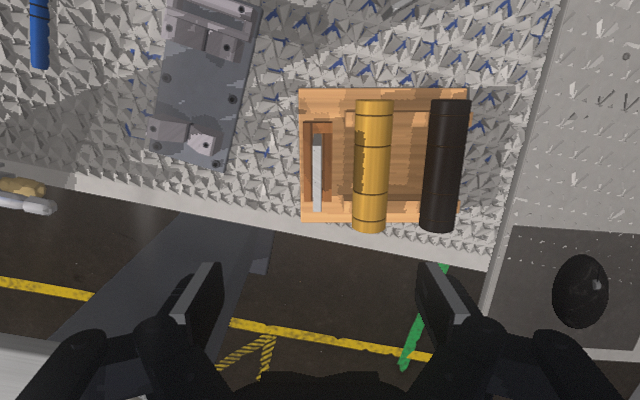

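Run:
```python
from h import *
t=cv2.imread("pics/w1.png")
crop(t,295,80,480,240,4,"w1a.png")
crop(t,140,0,280,180,3.3,"w1b.png")
```

```text
(no output)
```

View pics/w1a.png

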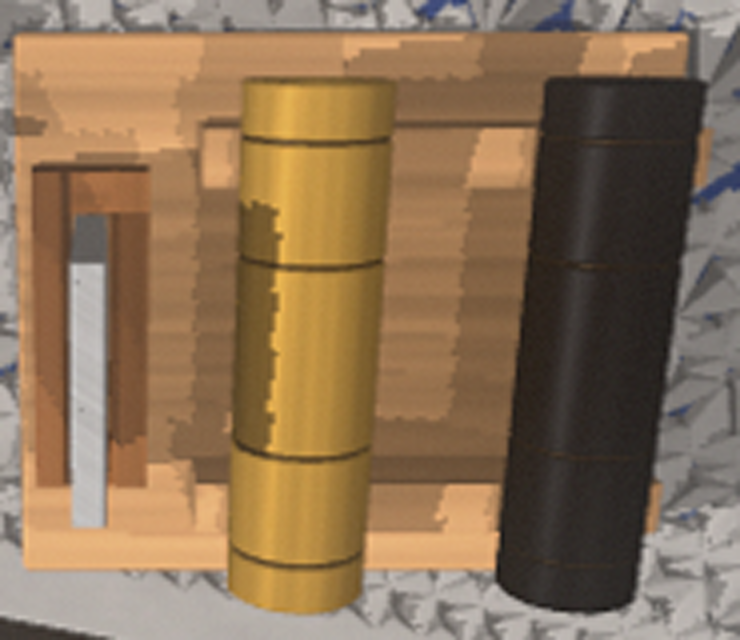

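View pics/w1b.png

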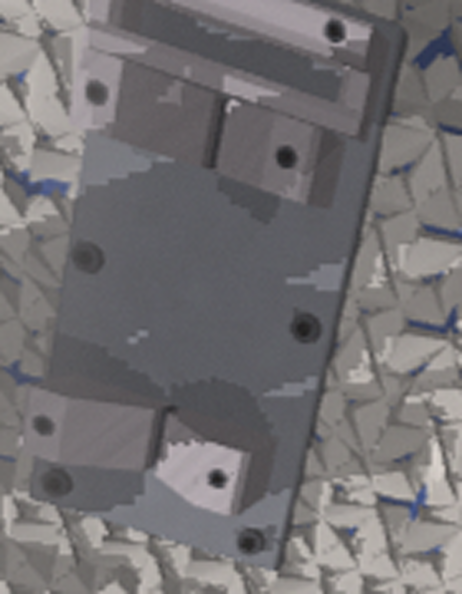

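Run:
```python
from h import *
T=np.load("w1.npy")
f=lambda x,y:(295+x/4-.4,80+y/4-.4)
g=lambda x,y:(140+x/3.3-.35,0+y/3.3-.35)
P=[wray(T,*f(*p),.09)[:2] for p in [(69,263),(108,263),(106,527),(73,527)]];print(P,np.mean(P,0),np.hypot(*(P[0]-P[1])),np.hypot(*(P[0]-P[3])))
d=(P[0]+P[1]-P[2]-P[3]);print("plate ang",np.degrees(np.arctan2(d[1],d[0])))
tr=[wray(T,*f(*p),.012)[:2] for p in [(14,36),(690,36),(25,570)]];print("tray",tr,np.hypot(*(tr[0]-tr[1])),np.hypot(*(tr[0]-tr[2])))
d=tr[0]-tr[2];print(np.degrees(np.arctan2(d[1],d[0])))
# silhouettes of barrel: pixel edges at axis approx; widest ~ z 50ish
b=[wray(T,*f(*p),.046)[:2] for p in [(243,90),(395,90),(364,590),(229,590)]];print("barrel",b,np.mean(b,0),np.hypot(*(b[0]-b[1])))
d=b[0]+b[1]-b[2]-b[3];print(np.degrees(np.arctan2(d[1],d[0])))
# groove rings
for y0,(a,c) in {1:((240,137),(391,140)),2:((234,562),(362,562))}.items(): print(wray(T,*f(*a),.046)[:2],wray(T,*f(*c),.046)[:2])
j=[wray(T,*g(*p),.012)[:2] for p in [(408,25),(280,567),(30,490)]];print("jig",j,np.hypot(*(j[0]-j[1])),np.hypot(*(j[1]-j[2])))
d=j[0]-j[1];a=np.arctan2(d[1],d[0]);print(np.degrees(a))
x=np.array([np.cos(a),np.sin(a)]);y=np.array([-x[1],x[0]])
for q,o in zip(j,[(91,-42),(-81,-42),(-81,42)]): print("jig origin",q-x*o[0]/1e3-y*o[1]/1e3)
```

```text
[array([ 0.53553687, -0.23538718]), array([ 0.53730873, -0.24344356]), array([ 0.47865726, -0.25602155]), array([ 0.47705567, -0.24873988])] [ 0.50713963 -0.24589804] 0.008248922137068264 0.05998620453296811
plate ang 12.482747733581887
tray [array([ 0.5752025 , -0.21093585]), array([ 0.61231783, -0.37970187]), array([ 0.43041996, -0.24297712])] 0.1727990646335324 0.14828562753526023
12.478782074735838
barrel [array([ 0.5760881 , -0.26755261]), array([ 0.58374402, -0.30236422]), array([ 0.45889015, -0.33075005]), array([ 0.45119705, -0.29577375])] [ 0.51747983 -0.29911016] 0.035643530506907654
12.770833188293608
[ 0.5655103  -0.26953352] [ 0.57253188 -0.30469436]
[ 0.45928972 -0.29508331] [ 0.46653065 -0.32800404]
jig [array([ 0.64050439, -0.16418989]), array([ 0.47194435, -0.14843514]), array([ 0.48028262, -0.06513229])] 0.16929470869824914 0.08371912331556755
-5.339733620030301
jig origin [ 0.55380785 -0.11390359]
jig origin [ 0.55650141 -0.11415535]
jig origin [ 0.55702255 -0.11448797]
```

Call:
apply_moves:
  rows:
    - [0,1.5,-36,0,0,0.1,0.45]
    - [0,0,-45,0,0,0,0.45]
    - [0,0,-40,0,0,0,0.45]
    - [0,0,-30,0,0,0,0.45]
    - [0,0,-15,0,0,0,0.45]
    - [0,0,-10,0,0,0,0.45]
    - [0,0,0,0,0,0,0.45]

```text
time: 2.58
ee_pos: [0.5072, -0.2462, 0.0725]
tcp_rot: [180.0, -0.0, 12.4]
wrist_force: [0.0, -0.5, 0.3]
opening: 0.0466
```

Run:
```python
from h import *
o=get_obs();im=camera("wrist")[:,:,::-1];cv2.imwrite("pics/w2.png",im)
print(o['ee_pos'],o['opening'])
s=camera("side")[:,:,::-1];crop(s,290,100,450,240,4,"s2.png")
```

```text
[ 0.50721077 -0.24620501  0.07254589] 0.04664449467542826
```

View pics/w2.png

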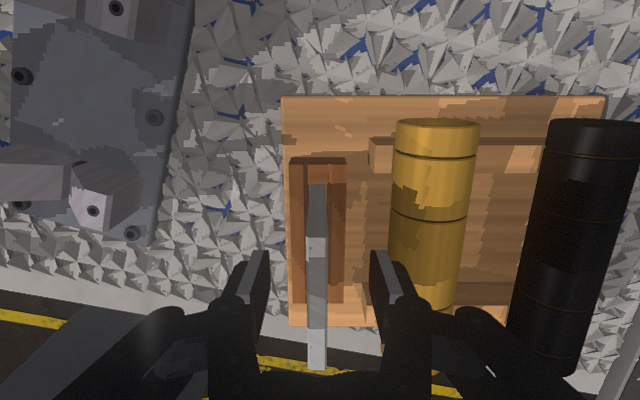

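View pics/s2.png

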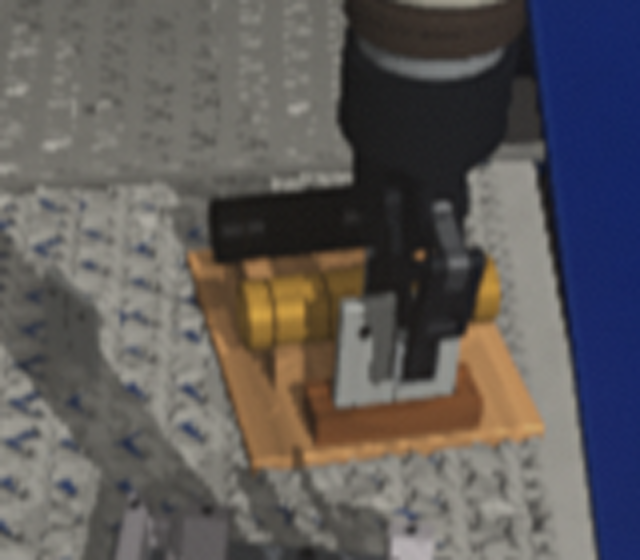

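Call:
apply_moves:
  rows:
    - [0,0,0,0,0,0,1]
    - [0,0,0,0,0,0,1]
    - [0,0,0,0,0,0,1]
    - [0,0,0,0,0,0,1]
    - [0,0,0,0,0,0,1]
    - [0,0,0,0,0,0,1]

```text
time: 3.42
ee_pos: [0.5076, -0.246, 0.0728]
tcp_rot: [180.0, -0.0, 12.4]
wrist_force: [0.5, -0.2, 5.7]
opening: 0.0073
```

Call:
apply_moves:
  rows:
    - [0,0,8,0,0,0,1]
    - [0,0,20,0,0,0,1]
    - [0,0,40,0,0,0,1]
    - [0,0,42,0,0,0,1]
    - [10,3,10,0,0,9.1,1]
    - [10,3,0,0,0,9.1,1]
    - [10,3,0,0,0,9.1,1]
    - [10,3,0,0,0,9.1,1]
    - [10,3,0,0,0,9.1,1]
    - [10,3,0,0,0,9.1,1]
    - [10,3,0,0,0,9.1,1]
    - [10,3,0,0,0,9,1]
    - [0,0,0,0,0,0,1]
    - [0,0,0,0,0,0,1]

```text
time: 5.18
ee_pos: [0.5869, -0.222, 0.1922]
tcp_rot: [-180.0, -0.0, 84.9]
wrist_force: [0.3, 0.0, -0.9]
opening: 0.0077
```

Run:
```python
from h import *
o=get_obs();T=wT(o);im=camera("wrist")[:,:,::-1];cv2.imwrite("pics/w3.png",im);np.save("w3.npy",T)
print(o['ee_pos'],o['tcp_rot'],o['opening'],o['q'])
```

```text
[ 0.5868702  -0.22197619  0.19215073] [-1.79960010e+02 -4.93301709e-03  8.49374073e+01] 0.007732756050057996 [-2.07159069e+01  1.50560450e+01  1.53511634e+01  9.03349566e+01
 -6.03995395e-03  7.43466861e+01]
```

View pics/w3.png

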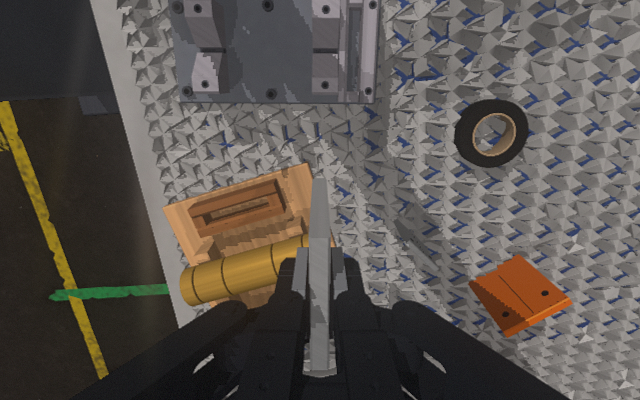

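Call:
apply_moves:
  rows:
    - [12,16,0,0,0,0,1]
    - [12,17,0,0,0,0,1]
    - [12,17,0,0,0,0,1]
    - [0,0,0,0,0,0,1]
    - [0,0,0,0,0,0,1]

```text
time: 5.85
ee_pos: [0.6234, -0.1715, 0.1921]
tcp_rot: [-180.0, 0.0, 85.2]
wrist_force: [-0.1, 0.3, -1.0]
opening: 0.0071
```

Run:
```python
from h import *
o=get_obs();T=wT(o);im=camera("wrist")[:,:,::-1];cv2.imwrite("pics/w4.png",im);np.save("w4.npy",T)
print(o['ee_pos'],o['tcp_rot'],o['opening'],o['qd'].max())
crop(im,130,0,400,200,2.9,"w4a.png")
crop(im,250,140,400,400,2.3,"w4b.png")
```

```text
[ 0.6234076  -0.17150982  0.19212542] [-1.79976681e+02  4.86748868e-03  8.51681852e+01] 0.00711266563915769 0.04017140255739252
```

View pics/w4a.png

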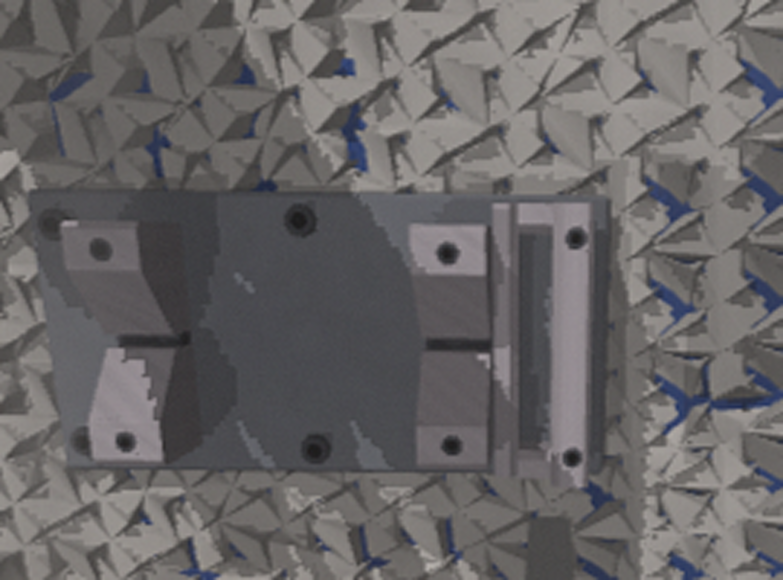

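View pics/w4b.png

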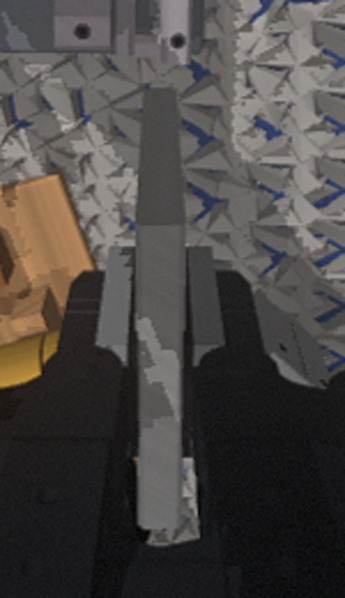

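Run:
```python
from h import *
T=np.load("w4.npy")
f=lambda x,y:(130+x/2.9-.33,0+y/2.9-.33)
W=lambda x,y,z:wray(T,*f(x,y),z)[:2]
A=[W(447,252,.045),W(451,446,.045)];B=[W(100,249,.045),W(125,442,.045)];C=[W(576,237,.04),W(572,457,.04)]
m=[(q[0]+q[1])/2 for q in (B,A,C)];print("mids",m,[np.hypot(*(q[0]-q[1])) for q in (B,A,C)])
d=m[2]-m[0];a=np.arctan2(d[1],d[0]);print("ang mids",np.degrees(a),np.linalg.norm(m[1]-m[0]))
for q in (A,B,C):
    e=q[0]-q[1];print("cross ang",np.degrees(np.arctan2(e[1],e[0]))-90)
a=np.radians(-5.0)
x=np.array([np.cos(a),np.sin(a)]);y=np.array([-x[1],x[0]])
o=(m[0]+m[1])/2
print("origin",o)
loc=lambda p:((p-o)@x*1e3,(p-o)@y*1e3)
for n,p in dict(farTL=(554,203,.04),farTR=(590,203,.04),farBR=(585,486,.04),farBL=(557,486,.04),nTL=(493,203,.028),nTR=(516,203,.028),nBL=(497,473,.028),nBR=(515,473,.028),endT=(530,225,.028),endB=(530,450,.028),rTL=(409,224,.045),rTR=(487,224,.045),rBL=(417,465,.045),rBR=(490,465,.045),bTR=(608,198,.012),bBR=(603,470,.012),bBL=(70,468,.012),val1=(427,345,.0245),val2=(490,345,.0245)).items(): print(n,np.round(loc(W(*p)),1))
h=lambda x,y:(250+x/2.3-.3,140+y/2.3-.3)
# plate top at z=tcp+.018
z=.1921+.018-0.0005
for p in [(135,224),(182,224),(180,529),(138,529)]: print("plate",wray(T,*h(*p),z)[:2])
for p in [(146,88),(178,88)]: print("plate bot",wray(T,*h(*p),z-.078)[:2])
```

```text
mids [array([ 0.50793833, -0.10868524]), array([ 0.59963345, -0.11731307]), array([ 0.63383895, -0.12042488])] [np.float64(0.05184880400194473), np.float64(0.052209357123023686), np.float64(0.0602172059434204)]
ang mids -5.327156309994676 0.09210012893160678
cross ang -5.493993765338459
cross ang -5.496343975316918
cross ang -5.393824771155948
origin [ 0.55378589 -0.11299915]
farTL [74.6 38.2]
farTR [84.2 38.3]
farBR [ 84.1 -39.1]
farBL [ 75.9 -39.2]
nTL [57.7 38.5]
nTR [64.1 38.5]
nBL [ 57.8 -38.2]
nBR [ 63.2 -38.2]
endT [68.  32.8]
endB [ 67.8 -31.1]
rTL [36.5 32.8]
rTR [57.  32.9]
rBL [ 36.  -31.9]
rBR [ 56.8 -31.8]
bTR [90.5 40.5]
bBR [ 90.8 -40.8]
bBL [-79.5 -40.9]
val1 [37.5 -0.6]
val2 [56.1 -0.5]
plate [ 0.62171115 -0.14122913]
plate [ 0.62892428 -0.14182856]
plate [ 0.62408795 -0.20187322]
plate [ 0.61659146 -0.2012567 ]
plate bot [ 0.62193283 -0.14163799]
plate bot [ 0.62988336 -0.14230117]
```

Call:
apply_moves:
  rows:
    - [0,12,0,0,0,-0.6,1]
    - [0,20,0,0,0,0,1]
    - [0,20,0,0,0,0,1]
    - [0,0,-20,0,0,0,1]
    - [0,0,-35,0,0,0,1]
    - [0,0,-20,0,0,0,1]
    - [0,0,-10,0,0,0,1]
    - [0,0,0,0,0,0,1]
    - [0,0,0,0,0,0,1]

```text
time: 7.02
ee_pos: [0.6238, -0.1198, 0.1085]
tcp_rot: [179.9, 0.0, 84.5]
wrist_force: [-0.0, 0.8, -0.9]
opening: 0.007
```

Run:
```python
from h import *
o=get_obs();T=wT(o);im=camera("wrist")[:,:,::-1];cv2.imwrite("pics/w5.png",im);np.save("w5.npy",T)
print(o['ee_pos'],o['tcp_rot'],o['opening'],o['wrist_force'])
crop(im,200,60,440,330,2.2,"w5a.png")
s=camera("side")[:,:,::-1];crop(s,290,180,430,290,5,"s5.png");cv2.imwrite("pics/s5f.png",s)
```

```text
[ 0.62380057 -0.11977307  0.10852928] [1.79904001e+02 9.04323367e-03 8.45424693e+01] 0.006978587176021693 [-0.01884776  0.77775429 -0.85112174]
```

View pics/w5a.png

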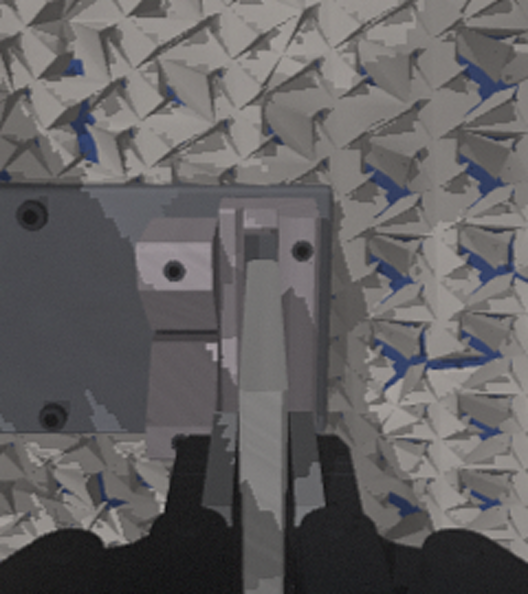

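View pics/s5.png

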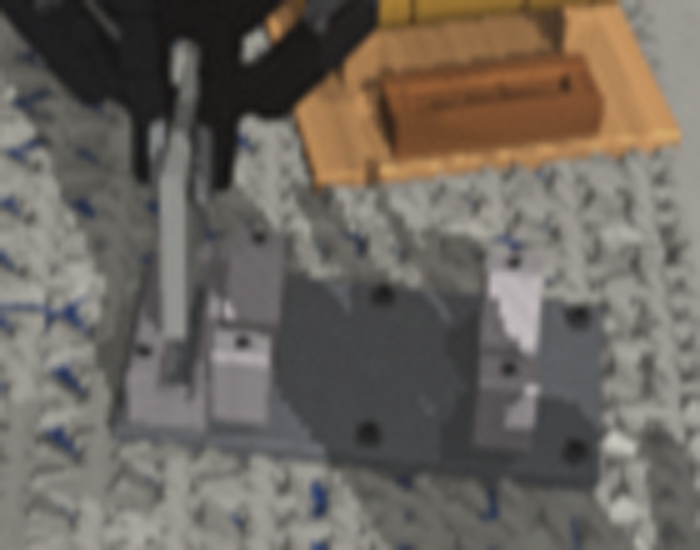

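Run:
```python
from h import *
im=cv2.imread("pics/w5.png"); crop(im,285,140,365,245,7,"w5c.png")
```

```text
(no output)
```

View pics/w5c.png

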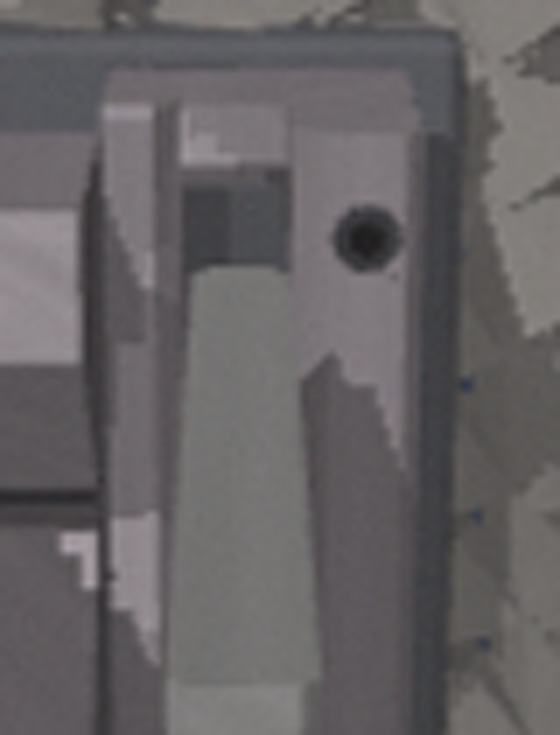

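Run:
```python
from h import *
T=np.load("w5.npy")
a=np.radians(-5.4);x=np.array([np.cos(a),np.sin(a)]);y=np.array([-x[1],x[0]])
o=np.array([.5543,-.1130])
def L(u,v,z): p=wray(T,285+u/7-.43,140+v/7-.43,z)[:2]; return np.round([(p-o)@x*1e3,(p-o)@y*1e3],1)
for n,p in dict(nwL=(103,105,.028),nwR=(155,105,.028),nslot=(180,185,.026),farL=(290,130,.04),farL2=(292,190,.04),farR=(420,130,.04),hole=(367,238,.04),endIn=(235,163,.028),endSlot=(235,185,.026),endOut=(200,105,.028),pbL=(200,268,.0485),pbR=(285,268,.0485),pL=(190,290,.0505),pR=(295,290,.0505),ptL=(168,685,.1265),ptR=(300,685,.1265)).items(): print(n,L(*p))
```

```text
nwL [57.1 38.8]
nwR [61.7 38.8]
nslot [63.8 31.1]
farL [73.5 39.2]
farL2 [73.7 34.1]
farR [84.3 39.2]
hole [80.1 29.9]
endIn [68.8 33.6]
endSlot [68.8 31.1]
endOut [65.7 38.8]
pbL [66.  29.6]
pbR [72.9 29.6]
pL [65.2 28.4]
pR [73.7 28.4]
ptL [65.7 29.9]
ptR [72.3 29.9]
```

Call:
apply_moves:
  rows:
    - [-0.6,0.2,-4,0,0,0,1]
    - [0,0,-5,0,0,0,1]
    - [0,0,-5,0,0,0,1]
    - [0,0,-5,0,0,0,1]
    - [0,0,-4,0,0,0,1]
    - [0,0,0,0,0,0,1]

```text
time: 7.88
ee_pos: [0.6226, -0.1197, 0.0838]
tcp_rot: [-180.0, -0.0, 84.5]
wrist_force: [-0.1, 0.5, -1.5]
opening: 0.0075
```

Call:
apply_moves:
  rows:
    - [0,0,-4,0,0,0,1]
    - [0,0,-4,0,0,0,1]
    - [0,0,-3,0,0,0,1]
    - [0,0,0,0,0,0,1]

```text
time: 8.38
ee_pos: [0.6226, -0.1197, 0.0732]
tcp_rot: [-180.0, -0.0, 84.5]
wrist_force: [-0.8, -1.3, -1.5]
opening: 0.0073
```

Call:
apply_moves:
  rows:
    - [0,0,-0.7,0,0,0,1]
    - [0,0,-0.7,0,0,0,1]
    - [0,0,-0.6,0,0,0,1]
    - [0,0,0,0,0,0,1]

```text
time: 8.88
ee_pos: [0.6228, -0.1198, 0.0728]
tcp_rot: [179.9, 0.0, 84.5]
wrist_force: [-3.8, -0.5, 9.8]
opening: 0.0074
```

Call:
apply_moves:
  rows:
    - [0,0,0.5,0,0,0,0.8]
    - [0,0,0.5,0,0,0,0.6]
    - [0,0,0,0,0,0,0.5]
    - [0,0,0,0,0,0,0.45]
    - [0,0,0,0,0,0,0.45]
    - [0,0,10,0,0,0,0.45]
    - [0,0,30,0,0,0,0.45]
    - [0,0,40,0,0,0,0.45]
    - [0,-30,40,0,0,0,0.45]
    - [0,-30,0,0,0,0,0.45]
    - [0,0,0,0,0,0,0.45]
    - [0,0,0,0,0,0,0.45]

```text
time: 10.38
ee_pos: [0.6225, -0.1795, 0.1923]
tcp_rot: [-180.0, -0.0, 84.5]
wrist_force: [-0.3, 0.4, 0.7]
opening: 0.0472
```

Run:
```python
from h import *
o=get_obs();T=wT(o);im=camera("wrist")[:,:,::-1];cv2.imwrite("pics/w6.png",im);np.save("w6.npy",T)
print(o['ee_pos'],o['tcp_rot'],o['opening'],o['wrist_force'])
crop(im,150,0,400,220,3,"w6a.png")
s=camera("side")[:,:,::-1];crop(s,290,180,430,290,5,"s6.png")
```

```text
[ 0.62254767 -0.17946431  0.1922982 ] [-1.79981689e+02 -1.45863921e-02  8.45176097e+01] 0.0471608487564015 [-0.31774336  0.41805161  0.71389651]
```

View pics/w6a.png

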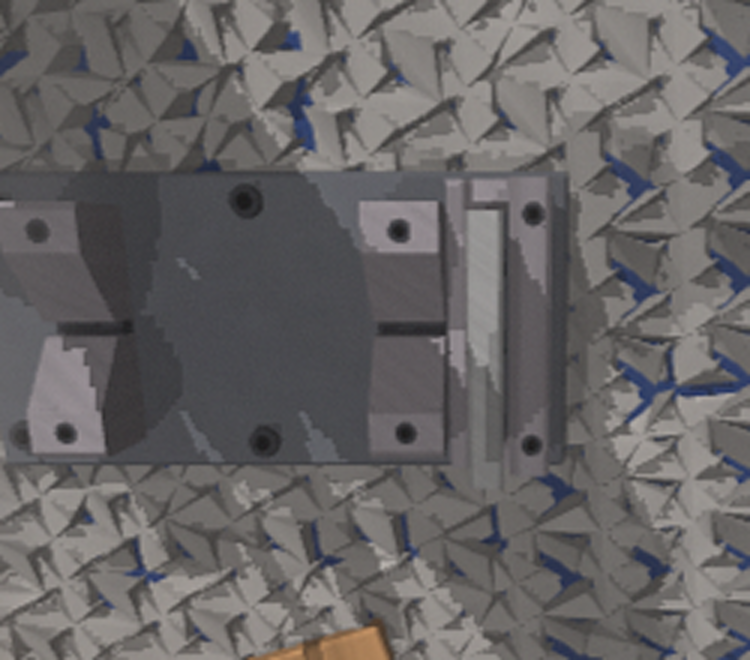

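View pics/s6.png

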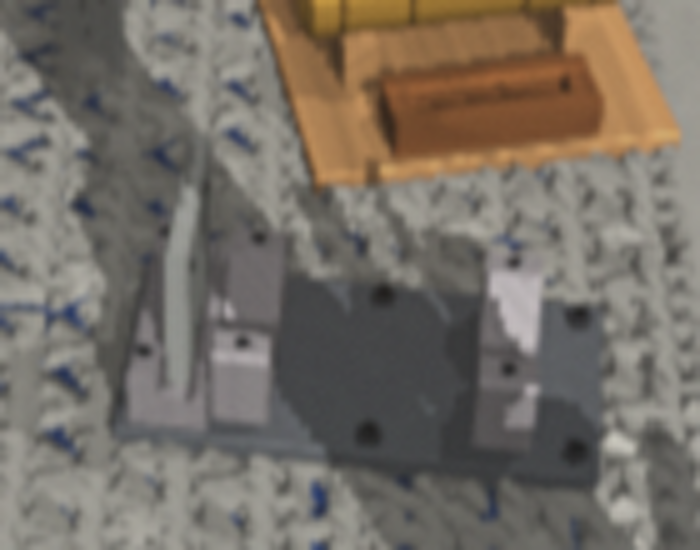

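Run:
```python
from h import *
T=np.load("w6.npy")
a=np.radians(-5.4);x=np.array([np.cos(a),np.sin(a)]);y=np.array([-x[1],x[0]])
o=np.array([.5543,-.1130])
def L(u,v,z): p=wray(T,150+u/3-.33,0+v/3-.33,z)[:2]; return np.round([(p-o)@x*1e3,(p-o)@y*1e3],1)
for z in (.09,):
  for p in [(467,209),(503,209),(500,490),(472,490)]: print(z,L(*p,z))
for p in [(399,231,.045),(405,433,.045),(533,214,.04),(531,445,.04)]: print(L(*p))
```

```text
0.09 [64.9 29.5]
0.09 [72.5 29.5]
0.09 [ 71.7 -31.2]
0.09 [ 65.2 -31.2]
[45.7 25.6]
[ 45.5 -26. ]
[79.9 29.8]
[ 79.8 -30.3]
```

Call:
apply_moves:
  rows:
    - [-13,-15,0,0,0,-9,0.4]
    - [-13,-15,0,0,0,-9,0.4]
    - [-13,-15,0,0,0,-9,0.4]
    - [-13,-15,0,0,0,-9,0.4]
    - [-13,-15,0,0,0,-9,0.4]
    - [-13,-15,0,0,0,-9,0.4]
    - [-13,-15,0,0,0,-9,0.4]
    - [-13,-14.5,0,0,0,-9,0.4]
    - [0,0,-20,0,0,0,0.4]
    - [0,0,0,0,0,0,0.4]
    - [0,0,0,0,0,0,0.4]

```text
time: 11.85
ee_pos: [0.5189, -0.2987, 0.1728]
tcp_rot: [180.0, -0.0, 12.6]
wrist_force: [0.3, -0.1, 0.2]
opening: 0.0513
```

Run:
```python
from h import *
o=get_obs();T=wT(o);im=camera("wrist")[:,:,::-1];cv2.imwrite("pics/w7.png",im);np.save("w7.npy",T)
print(o['ee_pos'],o['tcp_rot'],o['opening'],o['wrist_force'],o['q'])
```

```text
[ 0.51893283 -0.2986817   0.172807  ] [ 1.79996780e+02 -8.14448635e-03  1.25955037e+01] 0.05125851951597423 [ 0.28619421 -0.1435166   0.16436633] [-2.99248021e+01  1.08093720e+01  8.20193098e+00  8.73843800e+01
  3.13127964e-03  1.37479695e+02]
```

View pics/w7.png

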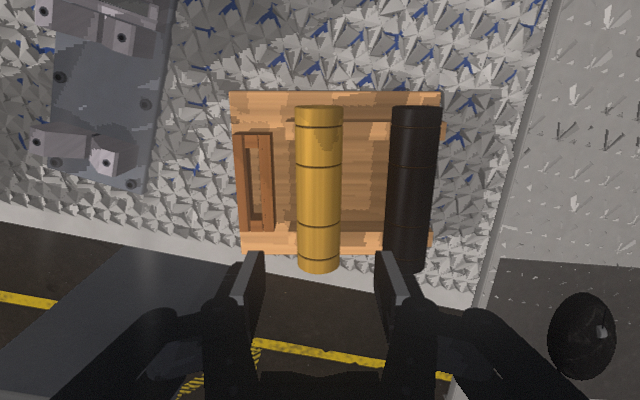

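Run:
```python
from h import *
im=cv2.imread("pics/w7.png"); crop(im,285,95,350,280,3.2,"w7c.png")
T=np.load("w7.npy")
for p in [(318.5,125.5),(318.5,165),(318.5,223),(318.5,255)]: print(wray(T,*p,.062)[:2])
```

```text
[ 0.57069108 -0.28717501]
[ 0.54334262 -0.29328612]
[ 0.49910328 -0.30317154]
[ 0.47232605 -0.309155  ]
```

View pics/w7c.png

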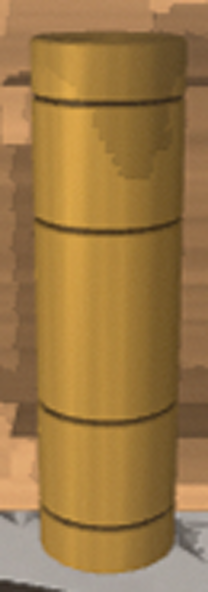

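Call:
apply_moves:
  rows:
    - [0,0,-30,0,0,0,0.4]
    - [0,0,-40,0,0,0,0.4]
    - [0,0,-30,0,0,0,0.4]
    - [0,0,-18,0,0,0,0.4]
    - [0,0,-10,0,0,0,0.4]
    - [0,0,-3,0,0,0,0.4]
    - [0,0,0,0,0,0,0.4]
    - [0,0,0,0,0,0,0.7]
    - [0,0,0,0,0,0,0.8]
    - [0,0,0,0,0,0,0.9]
    - [0,0,0,0,0,0,1]
    - [0,0,0,0,0,0,1]
  grip_force: 80

```text
time: 13.4
ee_pos: [0.5189, -0.298, 0.0428]
tcp_rot: [-179.9, -0.1, 12.6]
wrist_force: [-3.5, 9.1, 8.0]
opening: 0.0336
```

Call:
apply_moves:
  rows:
    - [0,0,8,0,0,0,1]
    - [0,0,25,0,0,0,1]
    - [0,0,40,0,0,0,1]
    - [0,0,30,0,0,0,1]
    - [3,20.5,0,0,0,-2,1]
    - [3,20.5,0,0,0,-2,1]
    - [3,20.5,0,0,0,-2,1]
    - [3,20.5,0,0,0,-2,1]
    - [3,20.5,0,0,0,-2,1]
    - [3,20.5,0,0,0,-2,1]
    - [3,20.5,0,0,0,-2,1]
    - [3,20.5,0,0,0,-2,1]
    - [3,21,0,0,0,-2,1]
    - [0,0,0,0,0,0,1]
    - [0,0,0,0,0,0,1]

```text
time: 15.28
ee_pos: [0.5457, -0.1147, 0.1445]
tcp_rot: [180.0, -0.0, -5.4]
wrist_force: [0.0, 0.0, -3.2]
opening: 0.034
```

Run:
```python
from h import *
o=get_obs();T=wT(o);im=camera("wrist")[:,:,::-1];cv2.imwrite("pics/w8.png",im);np.save("w8.npy",T)
print(o['ee_pos'],o['tcp_rot'],o['opening'],o['wrist_force'],o['q'])
s=camera("side")[:,:,::-1];crop(s,280,120,440,280,3.7,"s8.png")
s=camera("top")[:,:,::-1];cv2.imwrite("pics/t8.png",s)
```

```text
[ 0.54571825 -0.11465318  0.14453669] [ 1.79978094e+02 -1.81620848e-02 -5.43399075e+00] 0.03404683951607869 [ 0.0303291   0.03303426 -3.20800418] [-1.18555567e+01  5.17293094e+00 -1.18266069e+00  8.36239102e+01
 -1.97369304e-02  1.73578434e+02]
```

View pics/w8.png

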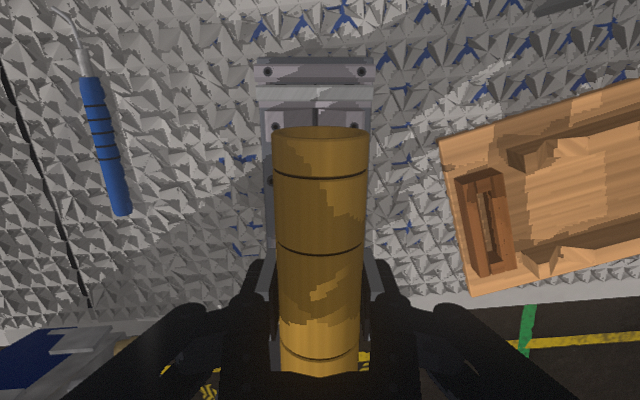

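View pics/s8.png

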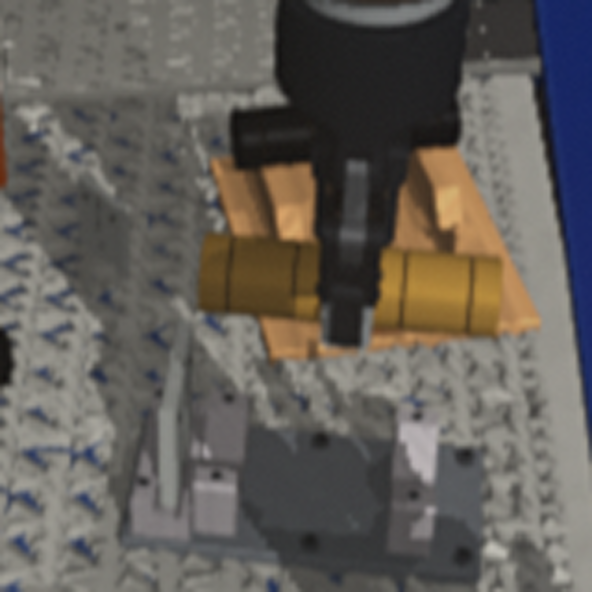

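Run:
```python
from h import *
im=cv2.imread("pics/w8.png"); crop(im,245,45,395,195,4,"w8c.png")
T=np.load("w8.npy")
a=np.radians(-5.4);o=np.array([.5543,-.1130,0])
for n,p in dict(plate_near_top=(65,0,.09),plate_nearbot=(65,0,.03),plate_far_top=(73,0,.09)).items():
    q=o+np.array([p[0]*np.cos(a),p[0]*np.sin(a),0])/1e3;q[2]=p[2];uv=proj("wrist",q,T);print(n,uv,(uv-[245,45])*4)
```

```text
plate_near_top [312.9349596   99.63995639] [271.73983838 218.55982558]
plate_nearbot [314.3930781   94.92222489] [277.57231241 199.68889955]
plate_far_top [312.84165512  83.2658065 ] [271.36662047 153.06322601]
```

View pics/w8c.png

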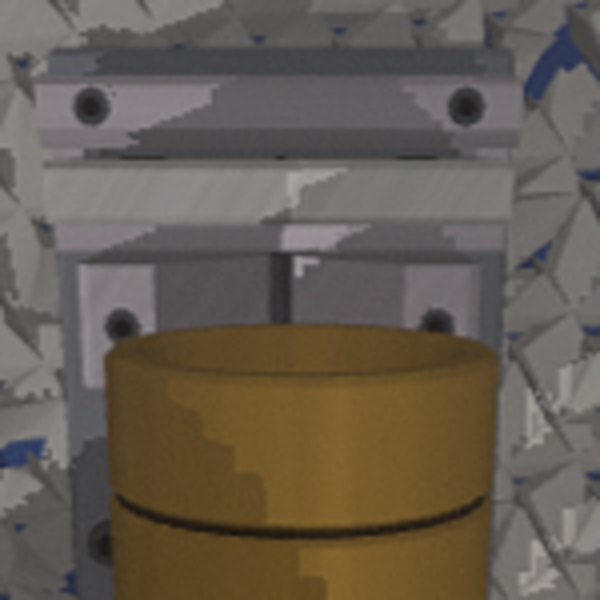

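Run:
```python
from h import *
T=np.load("w8.npy")
a=np.radians(-5.4);x=np.array([np.cos(a),np.sin(a)]);y=np.array([-x[1],x[0]])
o=np.array([.5543,-.1130])
def L(u,v,z): p=wray(T,245+u/4-.4,45+v/4-.4,z)[:2]; return np.round([(p-o)@x*1e3,(p-o)@y*1e3],1)
z=.1457
for n,p in dict(bl=(105,355,z),br=(497,355,z),btop=(300,377,z+.018),bbot=(300,326,z-.018),h1=(92,107,.04),h2=(467,107,.04),r1=(121,325,.045),r2=(437,325,.045),pnl=(45,221,.09),pnr=(513,219,.09),pfl=(45,163,.09),pfr=(515,161,.09)).items(): print(n,L(*p))
p=get_obs()['ee_pos'][:2]; print("tcp",(p-o)@x*1e3,(p-o)@y*1e3)
```

```text
bl [56.  14.6]
br [ 56.  -21.4]
btop [56.9 -3.3]
bbot [56.3 -3.4]
h1 [79.9 29.8]
h2 [ 79.9 -30.3]
r1 [46. 26.]
r2 [ 46.  -26.1]
pnl [64.9 29.4]
pnr [ 65.1 -30.9]
pfl [72. 29.]
pfr [ 72.2 -30.7]
tcp -8.494958985182986 -2.699903818909401
```

Call:
apply_moves:
  rows:
    - [6.3,2.6,-10,0,0,0,1]
    - [0,0,-20,0,0,0,1]
    - [0,0,-25,0,0,0,1]
    - [0,0,-18,0,0,0,1]
    - [0,0,-10,0,0,0,1]
    - [0,0,-5,0,0,0,1]
    - [0,0,0,0,0,0,1]
    - [0,0,0,0,0,0,1]

```text
time: 16.42
ee_pos: [0.5524, -0.1117, 0.057]
tcp_rot: [180.0, -0.1, -5.5]
wrist_force: [-0.8, 0.4, -1.8]
opening: 0.034
```

Run:
```python
from h import *
o=get_obs();T=wT(o);im=camera("wrist")[:,:,::-1];cv2.imwrite("pics/w9.png",im);np.save("w9.npy",T)
print(o['ee_pos'],o['tcp_rot'],o['opening'],o['wrist_force'])
crop(im,245,65,395,215,4,"w9c.png")
s=camera("side")[:,:,::-1];crop(s,280,160,440,280,4.5,"s9.png")
```

```text
[ 0.55240518 -0.11170295  0.057047  ] [ 1.79993859e+02 -6.72385819e-02 -5.46501101e+00] 0.03400054086015566 [-0.79597829  0.37772383 -1.79432984]
```

View pics/w9c.png

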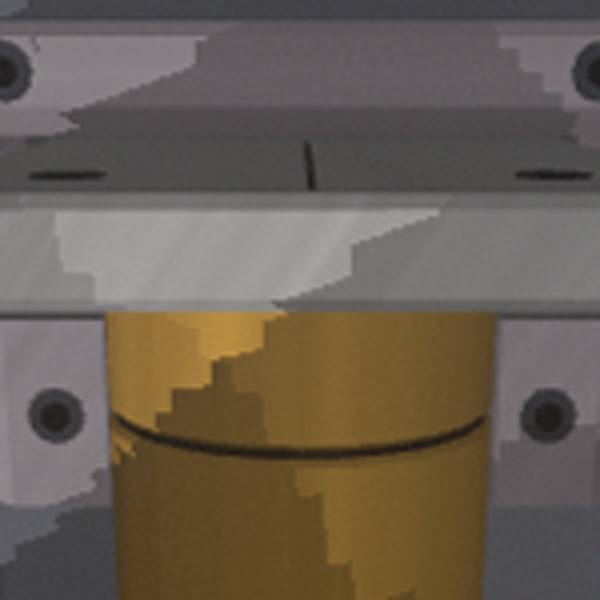

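View pics/s9.png

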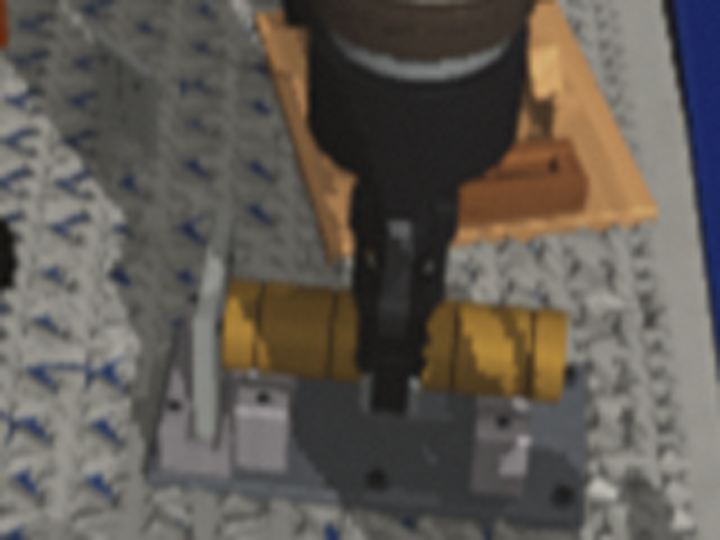

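Call:
apply_moves:
  rows:
    - [0,0,-3,0,0,0,1]
    - [0,0,-2,0,0,0,1]
    - [0,0,-2,0,0,0,1]
    - [0,0,0,0,0,0,1]
    - [0,0,0,0,0,0,1]

```text
time: 17.15
ee_pos: [0.5519, -0.1117, 0.0493]
tcp_rot: [180.0, 0.0, -5.5]
wrist_force: [0.9, -1.3, -2.7]
opening: 0.0339
```

Call:
apply_moves:
  rows:
    - [0.7,-0.1,0,0,0,0,1]
    - [0.8,-0.1,0,0,0,0,1]
    - [0,0,0,0,0,0,1]
    - [0,0,0,0,0,0,1]

```text
time: 17.65
ee_pos: [0.5536, -0.1118, 0.0494]
tcp_rot: [-180.0, -0.0, -5.5]
wrist_force: [0.5, 0.2, -1.9]
opening: 0.0343
```

Call:
apply_moves:
  rows:
    - [0.5,0,0,0,0,0,1]
    - [0.5,-0.1,0,0,0,0,1]
    - [0,0,0,0,0,0,1]
    - [0,0,0,0,0,0,1]

```text
time: 18.15
ee_pos: [0.5545, -0.1119, 0.0493]
tcp_rot: [-180.0, -0.0, -5.5]
wrist_force: [-0.8, 0.3, -1.8]
opening: 0.0341
```

Call:
apply_moves:
  rows:
    - [0.5,0,0,0,0,0,1]
    - [0.5,-0.1,0,0,0,0,1]
    - [0,0,0,0,0,0,1]
    - [0,0,0,0,0,0,1]

```text
time: 18.65
ee_pos: [0.555, -0.112, 0.0492]
tcp_rot: [-180.0, 0.1, -5.5]
wrist_force: [-4.9, -0.1, 0.3]
opening: 0.0341
```

Call:
apply_moves:
  rows:
    - [0,0,-0.5,0,0,0,1]
    - [0,0,-0.5,0,0,0,1]
    - [0,0,0,0,0,0,1]
    - [0,0,0,0,0,0,1]

```text
time: 19.15
ee_pos: [0.5551, -0.1121, 0.049]
tcp_rot: [180.0, 0.0, -5.5]
wrist_force: [-8.3, -0.5, 7.4]
opening: 0.0336
```

Call:
apply_moves:
  rows:
    - [-0.3,0,-0.5,0,0,0,1]
    - [0,0,-0.5,0,0,0,1]
    - [0,0,-0.5,0,0,0,1]
    - [0,0,0,0,0,0,1]
    - [0,0,0,0,0,0,1]

```text
time: 19.77
ee_pos: [0.5551, -0.1122, 0.0488]
tcp_rot: [180.0, -0.1, -5.5]
wrist_force: [-10.9, -0.1, 14.9]
opening: 0.034
```

Call:
apply_moves:
  rows:
    - [-0.5,0,-0.7,0,0,0,1]
    - [0,0,-0.7,0,0,0,1]
    - [0,0,-0.6,0,0,0,1]
    - [0,0,0,0,0,0,1]
    - [0,0,0,0,0,0,1]
    - [0,0,0,0,0,0,1]

```text
time: 20.52
ee_pos: [0.5551, -0.1123, 0.0487]
tcp_rot: [180.0, -0.2, -5.5]
wrist_force: [-15.4, 0.9, 27.7]
opening: 0.0337
```

Run:
```python
from h import *
o=get_obs();T=wT(o);im=camera("wrist")[:,:,::-1];cv2.imwrite("pics/w10.png",im);np.save("w10.npy",T)
print(o['ee_pos'],o['tcp_rot'],o['opening'],o['wrist_force'],o['torque'])
crop(im,245,65,395,215,4,"w10c.png")
s=camera("side")[:,:,::-1];crop(s,280,160,440,280,4.5,"s10.png");cv2.imwrite("pics/s10f.png",s)
cv2.imwrite("pics/t10.png",camera("top")[:,:,::-1])
```

```text
[ 0.55513049 -0.11229973  0.04865738] [ 1.79965350e+02 -1.76815578e-01 -5.46292992e+00] 0.03369089363002165 [-15.38693311   0.92474373  27.65252962] [0.36799485 2.95612336 0.24249134]
```

View pics/w10c.png

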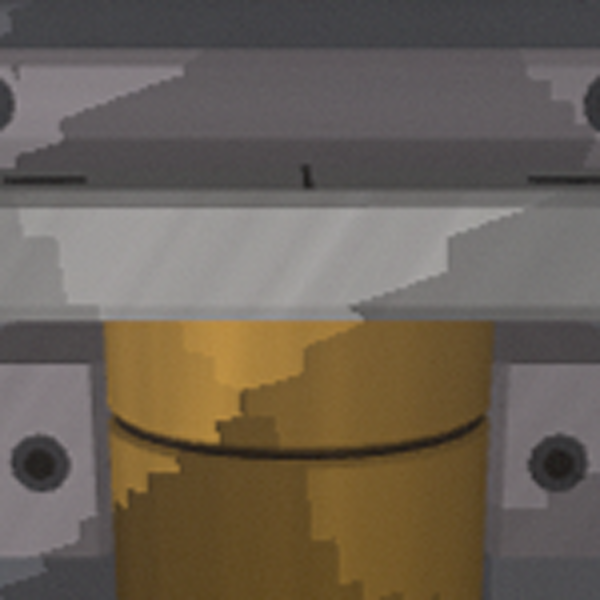

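View pics/s10.png

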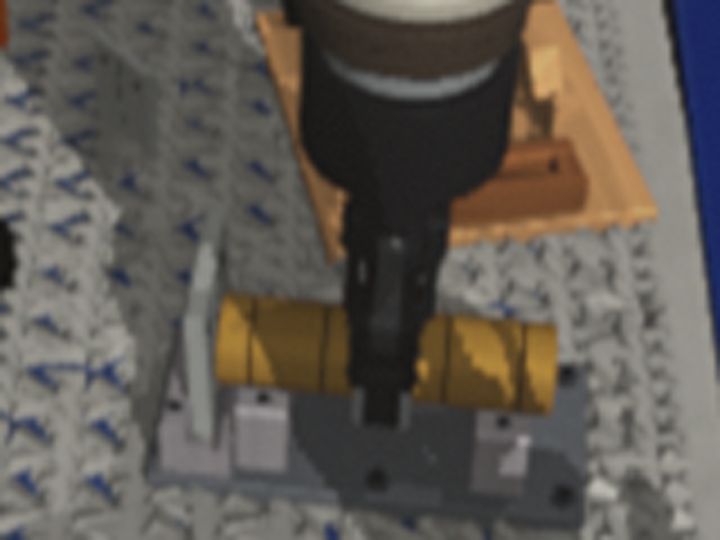

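View pics/s10f.png

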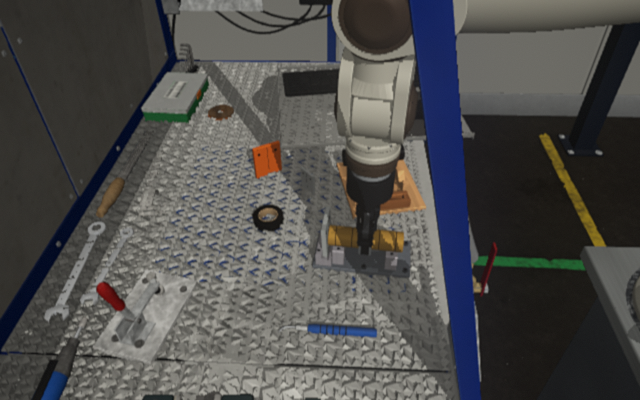

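Call:
apply_moves:
  rows:
    - [-0.5,0,0,0,0,0,1]
    - [-0.5,0,0,0,0,0,1]
    - [0,0,0,0,0,0,1]
    - [0,0,0,0,0,0,1]

```text
time: 21.18
ee_pos: [0.5551, -0.1123, 0.0486]
tcp_rot: [180.0, -0.3, -5.5]
wrist_force: [-10.2, 0.7, 24.4]
opening: 0.0338
```

Call:
apply_moves:
  rows:
    - [-0.5,0,-0.2,0,0,0,1]
    - [-0.5,0,-0.2,0,0,0,1]
    - [0,0,0,0,0,0,1]
    - [0,0,0,0,0,0,1]
    - [0,0,0,0,0,0,1]

```text
time: 21.8
ee_pos: [0.5551, -0.1123, 0.0487]
tcp_rot: [180.0, -0.4, -5.4]
wrist_force: [-6.2, 1.1, 24.5]
opening: 0.0339
```

Run:
```python
from h import *
o=get_obs();T=wT(o);im=camera("wrist")[:,:,::-1];cv2.imwrite("pics/w11.png",im)
print(o['ee_pos'],o['tcp_rot'],o['opening'],o['wrist_force'],o['torque'])
a=np.radians(-5.4);x=np.array([np.cos(a),np.sin(a)]);y=np.array([-x[1],x[0]])
oo=np.array([.5543,-.1130])
crop(im,100,60,480,260,2,"w11c.png")
L=lambda u,v,z:np.round([((wray(T,u,v,z)[:2]-oo)@x)*1e3,((wray(T,u,v,z)[:2]-oo)@y)*1e3],1)
print("plate near/far top",L(315,65+320/4-.4,.09),L(315,65+190/4-.4,.09))
cv2.imwrite("pics/s11.png",camera("side")[:,:,::-1])
```

```text
[ 0.5550534  -0.11231716  0.04868371] [179.98012218  -0.4082937   -5.44861705] 0.03393993370204618 [-6.22227739  1.14232498 24.45854636] [0.39026818 1.10339647 0.14720396]
plate near/far top [67.8  1.1] [75.8  1.1]
```

View pics/w11c.png

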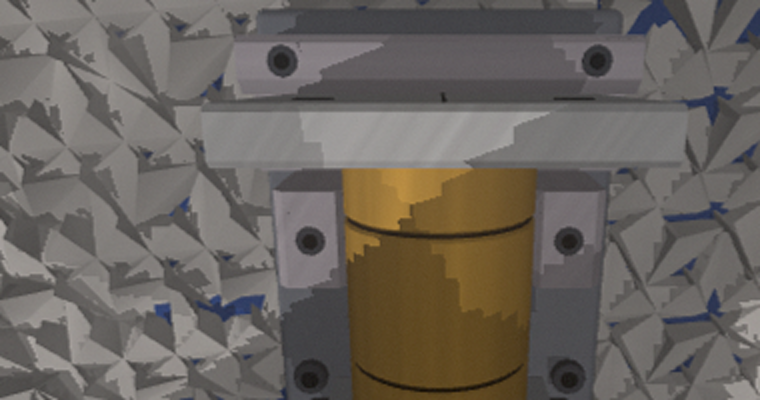

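Run:
```python
from h import *
o=get_obs();T=wT(o)
a=np.radians(-5.4);x=np.array([np.cos(a),np.sin(a)]);y=np.array([-x[1],x[0]])
oo=np.array([.5543,-.1130])
def L(u,v,z):
    p=wray(T,100+u/2-.25,60+v/2-.25,z)[:2]-oo; return np.round([p@x*1e3,p@y*1e3],1)
for n,p in dict(r1=(310,240,.045),r2=(569,240,.045),h1=(282,60,.04),h2=(597,60,.04),pnl=(203,167,.09),pnr=(686,166,.09),pfl=(203,106,.09),pfr=(686,106,.09),ring=(440,236,.068),bl=(345,215,.05),br=(536,215,.05)).items(): print(n,L(*p))
im=cv2.imread("pics/s11.png");crop(im,300,195,420,285,6,"s11c.png")
```

```text
r1 [45.8 25.8]
r2 [ 45.8 -26. ]
h1 [80.1 30. ]
h2 [ 80.1 -30.2]
pnl [68.1 29.8]
pnr [ 68.2 -31.2]
pfl [75.6 29. ]
pfr [ 75.6 -30.3]
ring [53.  -0.1]
bl [52.2 17.9]
br [ 52.2 -18.4]
```

View pics/s11c.png

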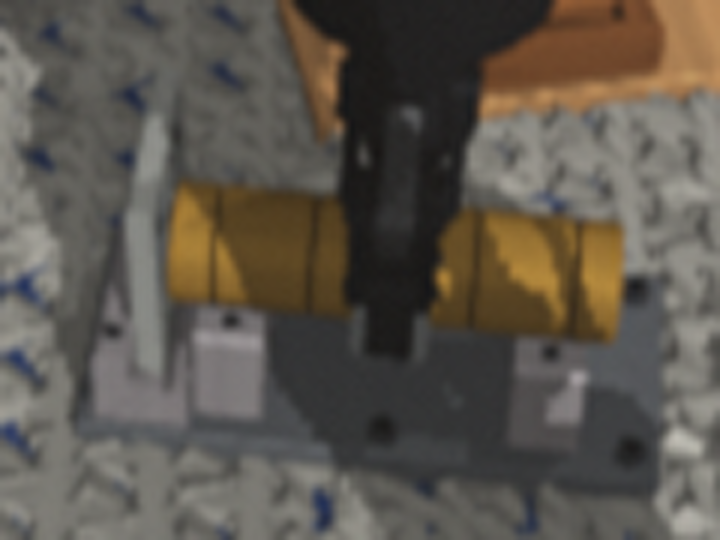

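Call:
apply_moves:
  rows:
    - [0,0,1,0,0,0,1]
    - [0,0,1,0,0,0,1]
    - [0,0,1,0,0,0,1]
    - [0,0,0,0,0,0,1]
    - [0,0,0,0,0,0,1]

```text
time: 22.52
ee_pos: [0.5543, -0.1122, 0.0488]
tcp_rot: [180.0, -0.2, -5.5]
wrist_force: [4.7, -0.3, 7.9]
opening: 0.0343
```

Run:
```python
from h import *
o=get_obs();T=wT(o);im=camera("wrist")[:,:,::-1];cv2.imwrite("pics/w12.png",im)
np.save("w12.npy",T);print(o['ee_pos'],o['tcp_rot'],o['wrist_force'])
crop(im,100,60,480,260,2,"w12c.png")
```

```text
[ 0.55431869 -0.1122495   0.04878978] [179.98674585  -0.23243701  -5.45569238] [ 4.7029508  -0.3068397   7.88148958]
```

View pics/w12c.png

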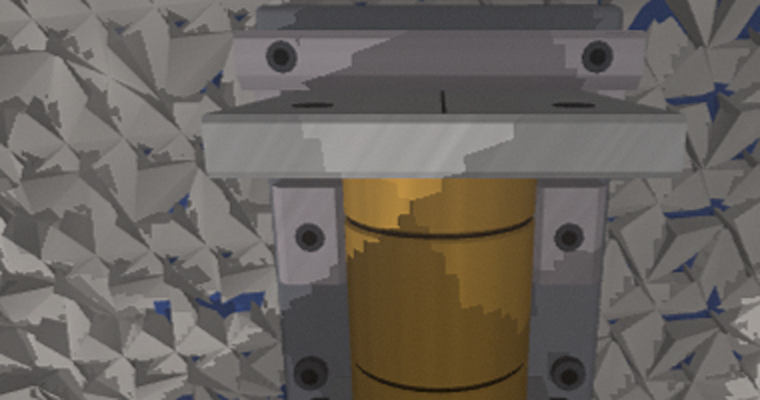

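Call:
apply_moves:
  rows:
    - [0,0,-0.7,0,0,0,1]
    - [0,0,-0.7,0,0,0,1]
    - [0,0,-0.7,0,0,0,1]
    - [0,0,-0.6,0,0,0,1]
    - [0,0,0,0,0,0,1]
    - [0,0,0,0,0,0,1]
    - [0,0,0,0,0,0,1]

```text
time: 23.45
ee_pos: [0.5544, -0.1123, 0.0486]
tcp_rot: [180.0, -0.3, -5.5]
wrist_force: [-5.2, 1.1, 26.5]
opening: 0.0338
```

Run:
```python
from h import *
o=get_obs();T=wT(o);im=camera("wrist")[:,:,::-1];cv2.imwrite("pics/w13.png",im)
np.save("w13.npy",T);print(o['time'],o['ee_pos'],o['tcp_rot'],o['wrist_force'],o['qd'].round(2))
crop(im,100,60,480,260,2,"w13c.png")
s=camera("side")[:,:,::-1];crop(s,300,195,420,285,6,"s13c.png");cv2.imwrite("pics/s13.png",s)
```

```text
23.45 [ 0.55439559 -0.1122788   0.04863099] [179.97760823  -0.31880992  -5.45570106] [-5.21401779  1.074478   26.47466582] [-0.03 -0.08 -0.01  0.05  0.03 -0.04]
```

View pics/w13c.png

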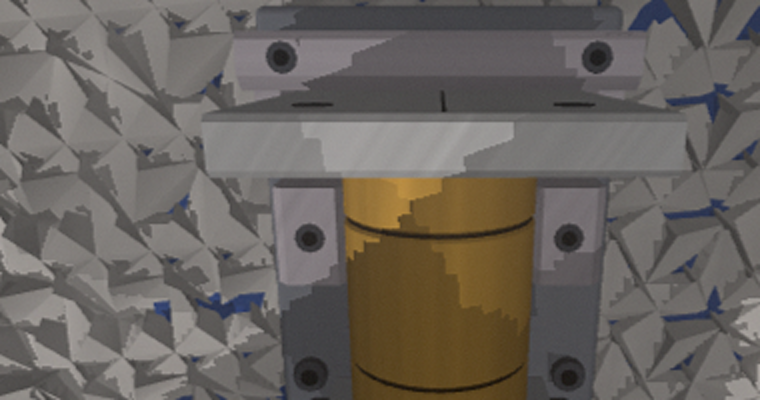

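View pics/s13c.png

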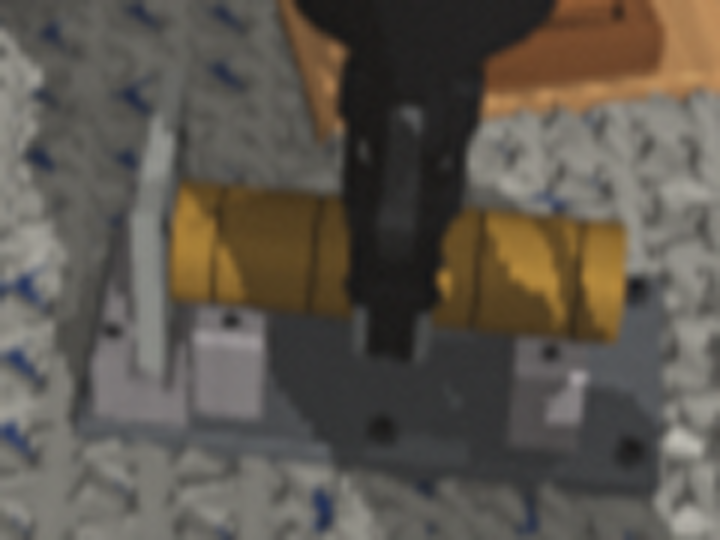

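Run:
```python
from h import *
a=np.radians(-5.4);x=np.array([np.cos(a),np.sin(a)]);y=np.array([-x[1],x[0]]);oo=np.array([.5543,-.1130])
def J(T,u,v,z): p=wray(T,u,v,z)[:2]-oo; return np.round([p@x*1e3,p@y*1e3],1)
T8=np.load("w8.npy");T=np.load("w13.npy")
print("w8 ring, end",J(T8,245+75-.4,45+537/4-.4,.1637),J(T8,245+75-.4,45+377/4-.4,.1637))
f=lambda u,v:(100+u/2-.25,60+v/2-.25)
print("ring now",J(T,*f(440,236),.068),"plate near/far",J(T,*f(440,177),.09),J(T,*f(440,116),.09))
print("barrel sides",J(T,*f(345,215),.05),J(T,*f(536,215),.05))
print(get_obs()['wrist_force'],get_obs()['time']); job_done()
```

```text
w8 ring, end [43.7 -3.3] [56.9 -3.3]
ring now [52.4 -0.2] plate near/far [66.3 -0.1] [73.8 -0.1]
barrel sides [51.6 17.8] [ 51.5 -18.5]
[-5.09769965  1.2011176  26.7185366 ] 23.55
the job is handed in; nothing more can be done
```

I put the stop plate in the jig slot and let go of it. I then laid the brass barrel in the vee against the plate, pressed it down, and handed the job in still holding it, at about 23.6 s of the 64 s.

**Last checks:**
- **Plate:** it stopped at the same tool height it was gripped at, so it is home on the slot floor. Its top centre now reads about 1 mm toward the far side, within the slot's play.
- **Barrel along the vee:** its centre is about 0 to +0.6 mm from the seat. That comes from the barrel's ring mark and the tool position.
- **Barrel across and in height:** it is about 0.3 mm off the jig's middle, and its axis is at about 50 mm.
- **Hold:** the wrist reads about 27 N of downward press and 5 N toward the plate, and the joints were practically still. I did not measure the force on each vee face separately.

**One thing that went wrong:** on the first press, the forward push leaned the plate's top back about 3 mm, which was still inside the limits. I eased off, let it stand up again, and pressed down with less forward push.

I never moved near the black barrel, the deburring tool or the tape. The last full side view (before the final press) showed the tool and tape where they started. The arm hid the black barrel in that view.

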